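# Sweep the spilled buttons into the drawer tray

## Robot

A 6-joint arm with a two-finger parallel gripper is mounted at the origin on the work surface. World frame = base frame: x ahead of the robot, y to its left, z up, the work surface at z = 0. Lengths are in mm, angles in rad, forces in N, time in s.
With the tool pointing down it reaches from about 300 to 750 mm from the base axis. Payload 8.5 kg.
Tool frame: the origin (TCP) lies where the fingers leave the gripper's body, on its centre line; the fingertips stand tip_reach ahead of it and the grasp point (between the pads) lies 54 mm ahead of it (tip_reach is the distance from the TCP to the fingertips, in mm); z points along the fingers, y is the line along which they close (so a half turn about z gives the same grasp; the last joint's range is limited). The gripper opens to 85 mm and grips with 20 to 120 N. Pads are 22 mm wide; open, the fingers measure 114 mm over their backs; the gripper's body (76 mm by 85 mm) begins 54 mm behind the grasp point. The pads swing forward as they close: fully open they stand 13 mm farther back than shut.
Start: joints at [0.988, 0.381, 1.297, -0, 1.464, -0.215], TCP at [197.75, 513.201, 303.922] pointing down, gripper open.
Joint ranges: [-3.11, 3.11], [-0.89, 2.33], [0.22, 2.48], [-1.42, 4.56], [0.17, 2.85], [-2.88, 2.88]. Speed limits (rad/s): [2.39, 2.39, 3.14, 3.14, 3.14, 3.14].

## Interface

Orientations are given as a rotation vector (axis times angle).
In Python, from cell import * gives the robot as it stands.
- The arm moves only by the shell command python3 -m inch 'ROWS' [FORCE]. ROWS is JSON, one flat list of numbers, 5 for each row, row after row: the shift along the tool's x, y, z in mm, then the turn about the tool's z in degrees, then the opening in per cent of the stroke, from 0 (shut) to 100 (fully open). A call has 1 to 12 rows; each row shifts and turns the commanded pose from where the row before left it, along the tool's axes as they then stand; what a row does not reach is not made up. A row lasts 1/8 s, in which the tool goes at most 62.5 mm and 10.7 degrees, less where a joint would pass 70% of its speed; a pose out of reach is approached as far as the arm can. A call with a gripper value outside its range is refused whole. The fingers move at their own pace and stop on an object; FORCE is the grip in N (left out, the last holds). Time passes only in rows, so rows that do not move let the fingers close. It gives the time, the measured TCP pose, the force, the opening and the grip force at its end, in the units of the state.
- sense(): the state, without advancing time (a new reading comes with each control period).
- read_camera(name): name is "scene" or "top" or "wrist"; returns a dict with "color" (400x640x3 uint8, blue, green, red), "fx", "fy", "cx", "cy" (pixels), "R" (3x3) and "t" (3): a world point X has camera coordinates R X + t. Camera axes: x right, y down, z forward; pixel columns grow to the right and rows downward; lengths in mm; the calibration is good to about 2 mm. A picture is of the moment at which its call begins. There is no depth.
- hand_in(): hands the job in; it is judged then, once.
The state is a dict: "time_s": time; "joint_positions": joint angles; "qvel": joint speeds; "joint_efforts": joint torques, N m; "eef_pos": TCP position; "orientation": TCP orientation; "force": force on the tool from outside, world axes, zero at the start; "moment": the same for the moment, N m; "finger_gap": opening from 0.0 (shut) to 1.0 (fully open); "grip_force": force on a finger pad.
Only numpy, scipy, OpenCV 4.12 (cv2) and the standard library are available. Lean on these libraries where they do the work, as an engineer would, in place of code of your own. Each camera call takes 0.05 s, during which the arm holds its last target. There are 200 camera calls.

## Task

In the open nightstand drawer, sweep the three spilled brass buttons along the drawer floor with the closed fingertips, through the open side of the clear acrylic tray, until all three lie flat and completely inside it. Only slide the buttons, never pick them up, and leave the pill tray, ring dish, eraser and tweezers where they are.

Things in the scene. Friction and masses are not known exactly. Their poses are not given: they have to be found in the camera images.
- nightstand: Low nightstand 540 mm wide, fixed, its white-lined top drawer pulled half open towards the robot; the drawer cannot slide. Origin: on the table, 130 mm under point drawer_floor; x points away from the robot into the nightstand, z up. Drawer front panel rises 175 mm, side walls 170, top board 186 mm above the table; fixed things on the board, over 100 mm behind its edge, reach 240.
- drawer_floor (a point): Centre of the uncovered part of the flat drawer floor (on its surface), axes as the nightstand's. Uncovered floor: x from -120 mm (inside of the front panel) to +120 mm (front edge of the top board, 56 mm above the floor), y from -230 to +230 mm (side walls, 40 mm high). Front panel 45 mm above the floor.
- tray: Clear acrylic tray with dark teal base, fixed on the drawer floor, rear left or rear right. Outside 90 (x) by 120 (y) mm; three walls 3 mm thick, 25 mm high; the side at x = -45 mm, towards the drawer front, is fully open without lip; its floor is level with the drawer floor, 87 mm deep, 114 mm wide. Origin: centre of its footprint at floor height; x points from open side to back wall, z up.
- button_a: Loose round brass coat button with four small dark holes, one of three alike: 28 mm across, 8 mm thick, about 20 g, lying flat on the drawer floor in the front half of the drawer; it slides freely. Origin: centre of its underside; z up.
- button_b: Loose round brass coat button with four small dark holes, one of three alike: 28 mm across, 8 mm thick, about 20 g, lying flat on the drawer floor in the front half of the drawer; it slides freely. Origin: centre of its underside; z up.
- button_c: Loose round brass coat button with four small dark holes, one of three alike: 28 mm across, 8 mm thick, about 20 g, lying flat on the drawer floor in the front half of the drawer; it slides freely. Origin: centre of its underside; z up.
- pill_tray: Bystander: grey plastic weekly pill tray with seven lids, 35 (x) by 160 (y) by 24 mm high, loose, in the rear of the drawer on the side away from the acrylic tray. Origin: centre of its underside; y along its length.
- ring_dish: Bystander: pink ceramic ring dish, 68 mm across, 20 mm high, loose, in the rear middle of the drawer. Origin: centre of its underside.
- eraser: Bystander: rubber eraser in a blue sleeve, 20 (x) by 42 (y) by 12 mm high, loose, just in front of the pill tray. Origin: centre of its underside.
- tweezers: Bystander: small silver tweezers, 8 mm wide (x), 77 mm long (y from -37 to +40 mm), 6 mm high, loose, lying just in front of the pill tray. Origin: on the underside near the middle.
Things that resemble listed ones, but are neither listed nor needed, are in the scene too. Leave any pink look-alike of the button_c alone. What is shaped like the button_b but green is not meant.

How it is judged (in metres and radians):
At the end, for the whole second after the job is handed in: All three buttons lie flat (within 0.2 rad) and at rest on the floor between the walls of the acrylic tray, each button's centre at least 10 mm inside its open side (x of button_a in the frame of tray between -0.035 and 0.045 m and y of button_a in the frame of tray between -0.057 and 0.057 m and z of each of button_a, button_b, button_c in the frame of tray below 0.005 m and angle between each of button_a, button_b, button_c's own z axis and vertical below 0.2 rad and linear speed of each of button_a, button_b, button_c below 0.02 m/s and x of button_b in the frame of tray between -0.035 and 0.045 m and y of button_b in the frame of tray between -0.057 and 0.057 m and x of button_c in the frame of tray between -0.035 and 0.045 m and y of button_c in the frame of tray between -0.057 and 0.057 m); the robot touches nothing.
It fails at once if a button is lifted 15 mm or more off the drawer floor (z of any of button_a, button_b, button_c in the frame of nightstand above 0.145 m).
It fails at once if the pill tray is shifted by more than 20 mm (distance of pill_tray from where it was at the start of the episode above 0.02 m).
It fails at once if the ring dish is shifted by more than 20 mm (distance of ring_dish from where it was at the start of the episode above 0.02 m).
It fails at once if the eraser is shifted by more than 20 mm (distance of eraser from where it was at the start of the episode above 0.02 m).
It fails at once if the tweezers is shifted by more than 20 mm (distance of tweezers from where it was at the start of the episode above 0.02 m).
It also fails if it takes over 69 s, if anything falls off the work surface, if the arm or the gripper's body presses on something with over 40 N, if the wrist force passes 120 N, or if a joint passes its speed limit or range.

## Working session

There is one attempt and no reset: what is moved stays moved. The work goes in short steps, Python scripts to look and compute and a shell command to move; the robot and the scene stay as the last step left them, time stands still between calls to the robot, and variables do not carry over. Pictures are saved under pics/ and viewed, at most 10 in all, crops included, and the job is handed in when it is done.

```bash
mkdir -p pics; ls; python3 - <<'E'
from cell import *
import cv2
s=sense();print({k:s[k] for k in("time_s","eef_pos","orientation","finger_gap","force")})
try: print(tip_reach)
except Exception as e: print(e)
for n in("top","scene"):
    c=read_camera(n);cv2.imwrite(f"pics/{n}0.png",c["color"]);print(n,c["fx"],c["cx"],c["cy"],c["R"],c["t"])
E
```

```text
pics
{'time_s': 0.0, 'eef_pos': array([197.67885939, 513.05167377, 303.31973876]), 'orientation': array([-5.74436274e-01, -3.08807595e+00,  2.13110319e-03]), 'finger_gap': 0.9994716312573911, 'force': array([ 0.0617036 ,  0.64479465, -0.41401914])}
72.6
top 448.9912390522503 329.9887049610241 204.43765689623635 [[-0.01536712 -0.99974074  0.0168021 ]
 [-0.99373451  0.01340997 -0.11095898]
 [ 0.1107049  -0.01840194 -0.99368294]] [ 28.37588486 525.73291214 847.70681232]
scene 445.9493520292368 319.47009722469 199.13456522049233 [[ 0.33263563  0.94304446 -0.00454847]
 [ 0.83656914 -0.29729862 -0.46017997]
 [-0.43532243  0.14926715 -0.887814  ]] [-198.46536693 -377.5065793  1274.96774148]
```

View pics/top0.png

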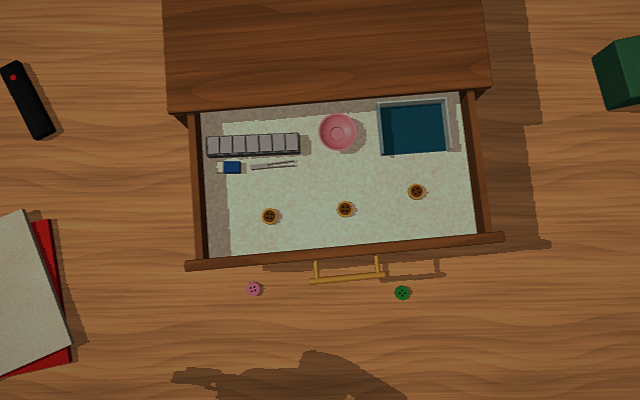

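View pics/scene0.png

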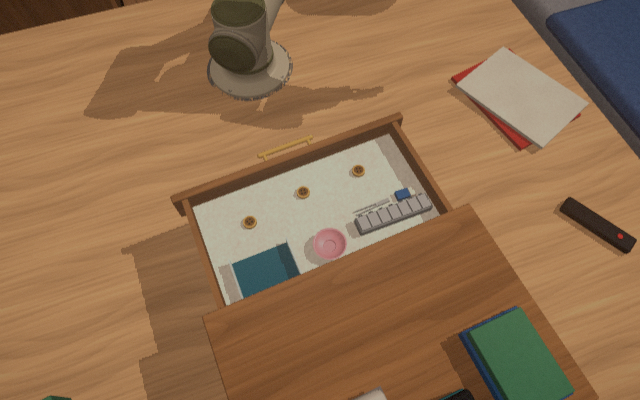

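The top view shows five button-shaped things. The brass ones at (270,216), (345,209) and (417,191) are on the drawer floor, so they are the ones meant. The pink one (254,289) and green one (402,293) are outside on the table and get left alone. The tray is rear right at about (413,128), open towards the front. I'll confirm this in an enlarged crop.

```bash
python3 - <<'E'
import cv2
i=cv2.imread("pics/top0.png")[85:300,195:505]
cv2.imwrite("pics/crop.png",cv2.resize(i,None,fx=2.58,fy=2.58,interpolation=cv2.INTER_CUBIC))
E
```

```text
(no output)
```

View pics/crop.png

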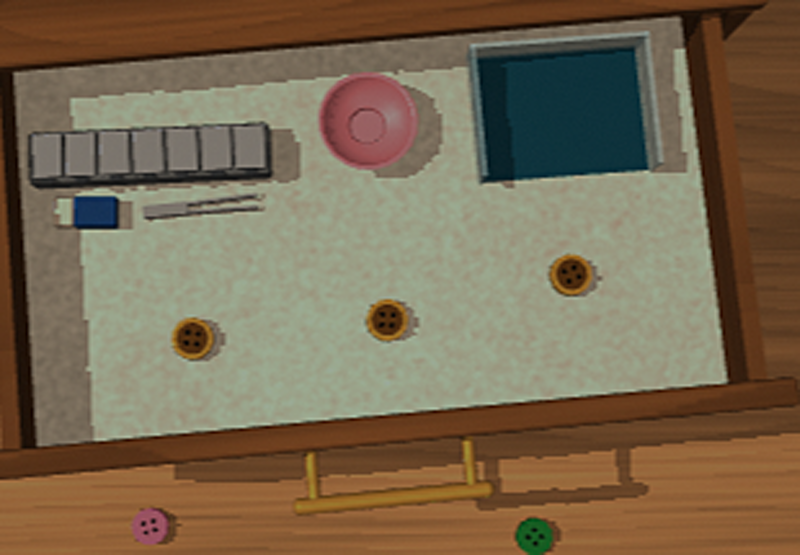

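The crop confirms three brass four-hole buttons at crop (193,339), (388,320) and (571,274). The tray mouth runs from (483,182) to (650,170), and the ring dish is at (368,122).

```bash
cat > h.py <<'E'
from cell import *
import numpy as np, cv2
from scipy.spatial.transform import Rotation as Ro
def px2w(c,u,v,z):
    R=np.array(c["R"]);t=np.array(c["t"])
    d=R.T@np.array([(u-c["cx"])/c["fx"],(v-c["cy"])/c["fy"],1]);o=-R.T@t
    return (o+d*(z-o[2])/d[2])
E
python3 - <<'E'
from h import *
c=read_camera("top")
P={k:px2w(c,195+u/2.58,85+v/2.58,z) for k,(u,v,z) in dict(L=(193,339,138),M=(388,320,138),R=(571,274,138),tl=(485,182,130),tr=(649,170,130),tbl=(471,46,155),tbr=(650,34,155),dish=(368,122,145),fr=(728,382,130),fl=(36,446,130),bl=(15,72,130),pl=(35,186,130),pr=(271,180,130),panelR=(797,380,175),panelL=(0,450,175)).items()}
a=P["tr"]-P["tl"];print(np.linalg.norm(a),np.linalg.norm(P["fr"]-P["fl"]))
a2=P["fr"]-P["fl"]
for v in(a,a2,P["panelR"]-P["panelL"],P["tbr"]-P["tbl"]):print("yaw",np.degrees(np.arctan2(v[0],-v[1])))
yaw=np.arctan2(a2[0],-a2[1])
ex=np.array([np.cos(yaw),np.sin(yaw)]);ey=np.array([-ex[1],ex[0]])
m=(P["fr"]+P["fl"])[:2]/2; o=m+120*ex;print("o",o,ex,ey)
for k,p in P.items():print(k,p[:2].round(1),"drawer",((p[:2]-o)@ex).round(1),((p[:2]-o)@ey).round(1))
s=sense();print(Ro.from_rotvec(s["orientation"]).as_matrix().round(3), s["time_s"])
E
```

```text
112.40574347258769 460.98629633682594
yaw 3.582244241164539
yaw 4.396950042476026
yaw 4.130516275695145
yaw 3.399250426503806
o [563.75201554   8.73464168] [0.99705683 0.07666595] [-0.07666595  0.99705683]
L [494.9 125.4] drawer -59.7 121.6
M [505.7  -3.4] drawer -58.8 -7.6
R [ 534.8 -126. ] drawer -39.2 -132.1
tl [599.7 -71.5] drawer 29.7 -82.7
tr [ 606.8 -183.7] drawer 28.1 -195.1
tbl [686.4 -61.2] drawer 117.0 -79.2
tbr [ 693.6 -181.3] drawer 114.9 -199.4
dish [638.1   7.8] drawer 74.1 -6.6
fr [ 461.8 -230.3] drawer -120.0 -230.5
fl [426.4 229.3] drawer -120.0 230.5
bl [679.8 247.2] drawer 134.0 228.9
pl [600.5 232.5] drawer 53.8 220.3
pr [602.8  73.6] drawer 43.9 61.7
panelR [ 460.5 -258.4] drawer -123.4 -258.5
panelL [424.5 240.2] drawer -121.1 241.5
[[-0.933  0.36  -0.001]
 [ 0.36   0.933 -0.001]
 [ 0.    -0.001 -1.   ]] 0.15
```

```bash
cat >> h.py <<'E'
yaw=np.radians(4.0); ex=np.array([np.cos(yaw),np.sin(yaw)]);ey=np.array([-ex[1],ex[0]])
O=np.array([563.8,8.7])
def state():
    s=sense();M=Ro.from_rotvec(s["orientation"]).as_matrix();p=np.array(s["eef_pos"]);d=p[:2]-O
    a=np.degrees(np.arctan2(M[1,0],M[0,0]))-4
    print("t %.2f drawer x %.1f y %.1f z %.1f toolx-angle(drawer) %.2f tilt %s gap %.2f F %s"%(s["time_s"],d@ex,d@ey,p[2],a,M[:2,2].round(3),s["finger_gap"],np.round(s["force"],1)))
    return M,p
def to(M,p,x,y,z):
    w=np.append(O+x*ex+y*ey,z);print("to",(x,y,z),"tool shift",(M.T@(w-p)).round(1))
E
python3 -m inch '[0,0,0,-9,0, 0,0,0,-8,0, 0,0,0,-8,0, 0,0,0,0,0, 0,0,0,0,0, 0,0,0,0,0, 0,0,0,0,0]' 20
python3 -c "
from h import *
M,p=state();to(M,p,-76,-132,300);to(M,p,-76,-132,206)"
```

```text
time_s: 1.02
eef_pos: [197.7, 513.2, 303.9]
orientation: [0.106, -3.14, 0.0]
force: [0.6, 0.3, 0.6]
finger_gap: 0.003
grip_force: 0.0
t 1.02 drawer x -330.0 y 528.8 z 303.9 toolx-angle(drawer) -180.12 tilt [-0. -0.] gap 0.00 F [0.6 0.3 0.6]
to (-76, -132, 300) tool shift [-255.3 -660.3    3.9]
to (-76, -132, 206) tool shift [-255.3 -660.3   97.9]
```

```bash
python3 -m inch '[-16,-41,0,0,0, -16,-41,0,0,0, -16,-41,0,0,0, -16,-41,0,0,0, -16,-41,0,0,0, -16,-41,0,0,0, -16,-41,0,0,0, -16,-41,0,0,0]' >/dev/null
python3 -m inch '[-16,-41,0,0,0, -16,-41,0,0,0, -16,-41,0,0,0, -16,-41,0,0,0, -16,-41,0,0,0, -16,-41,0,0,0, -16,-41,0,0,0, -15,-45,0,0,0, 0,0,30,0,0, 0,0,30,0,0, 0,0,20,0,0, 0,0,0,0,0]'
python3 -c "
from h import *
M,p=state();to(M,p,-76,-132,206)
cv2.imwrite('pics/top1.png',cv2.resize(read_camera('top')['color'][85:300,195:505],None,fx=2.58,fy=2.58))"
```

```text
time_s: 3.52
eef_pos: [497.0, -127.7, 223.0]
orientation: [0.107, -3.137, -0.002]
force: [0.3, 0.6, 0.9]
finger_gap: -0.001
grip_force: 0.0
t 3.52 drawer x -76.1 y -131.4 z 223.0 toolx-angle(drawer) -180.10 tilt [-0.002  0.001] gap -0.00 F [0.3 0.6 0.9]
to (-76, -132, 206) tool shift [-0.2 -0.7 17. ]
```

View pics/top1.png

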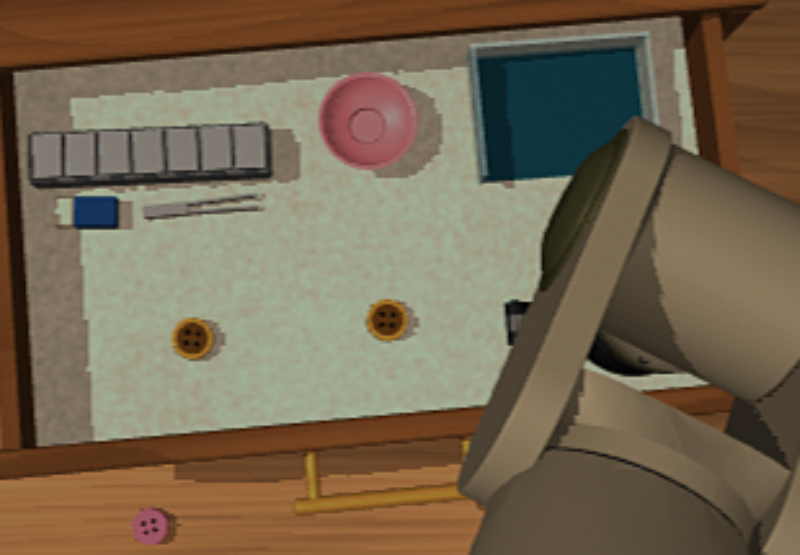

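The arm hides the right-hand button from above, while the other two buttons and the tray are unchanged. I'll lower the tool, check the contact force, then push.

```bash
python3 -m inch '[0,-1,9,0,0, 0,0,8,0,0, 0,0,0,0,0]' | egrep 'eef|force'
python3 -m inch '[-8,0,0,0,0, -8,0,0,0,0, -9,0,0,0,0, -9,0,0,0,0, 0,0,0,0,0]'| egrep 'eef|force'
python3 -c "
from h import *
M,p=state()
cv2.imwrite('pics/w1.png',read_camera('wrist')['color'])"
```

```text
eef_pos: [497.2, -128.7, 206.5]
force: [-0.3, -0.7, 0.3]
grip_force: 0.0
eef_pos: [531.9, -126.4, 206.8]
force: [-0.5, -0.3, -0.2]
grip_force: 0.0
t 4.58 drawer x -41.2 y -132.5 z 206.8 toolx-angle(drawer) -180.05 tilt [0. 0.] gap 0.00 F [-0.5 -0.3 -0.2]
```

View pics/w1.png

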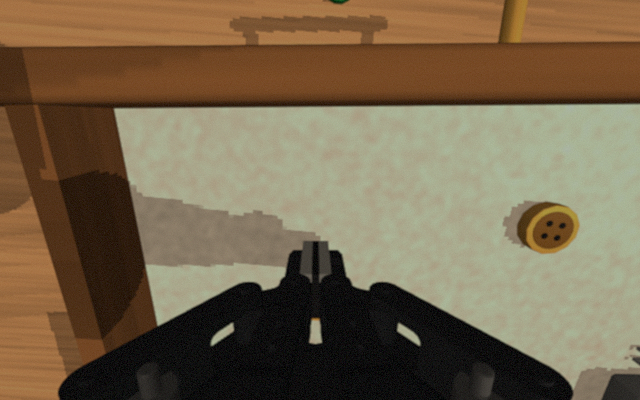

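The wrist view looks towards the drawer front, so the pushed button is hidden behind the fingers (tip at (316,245)), and the middle button is at (548,228). I'll keep pushing 1 mm lower, then back off and check.

```bash
python3 -m inch '[-9,0,1,0,0, -10,0,0,0,0, -10,0,0,0,0, -10,0,0,0,0, -10,0,0,0,0, -10,0,0,0,0, -10,0,0,0,0, -10,0,0,0,0, -9,0,0,0,0, -8,0,0,0,0, -6,0,0,0,0, -4,0,0,0,0]'| egrep 'eef|force'
python3 -m inch '[0,0,0,0,0, 10,0,0,0,0, 15,0,0,0,0, 20,0,-20,0,0, 20,0,-20,0,0, 30,40,-40,0,0, 30,60,0,0,0, 0,62,0,0,0, 0,62,0,0,0, 0,0,0,0,0]'| egrep 'eef|force'
python3 -c "
from h import *
M,p=state();to(M,p,-59,37,300)
cv2.imwrite('pics/top2.png',cv2.resize(read_camera('top')['color'][85:300,195:505],None,fx=2.58,fy=2.58))"
```

```text
eef_pos: [637.4, -119.2, 205.8]
force: [0.0, -0.5, 0.5]
grip_force: 0.1
eef_pos: [498.5, 94.1, 285.2]
force: [1.2, -0.4, 0.3]
grip_force: 0.0
t 7.38 drawer x -59.1 y 89.7 z 285.2 toolx-angle(drawer) -179.77 tilt [0. 0.] gap 0.00 F [ 1.2 -0.4  0.3]
to (-59, 37, 300) tool shift [  0.1 -52.7 -14.8]
```

View pics/top2.png

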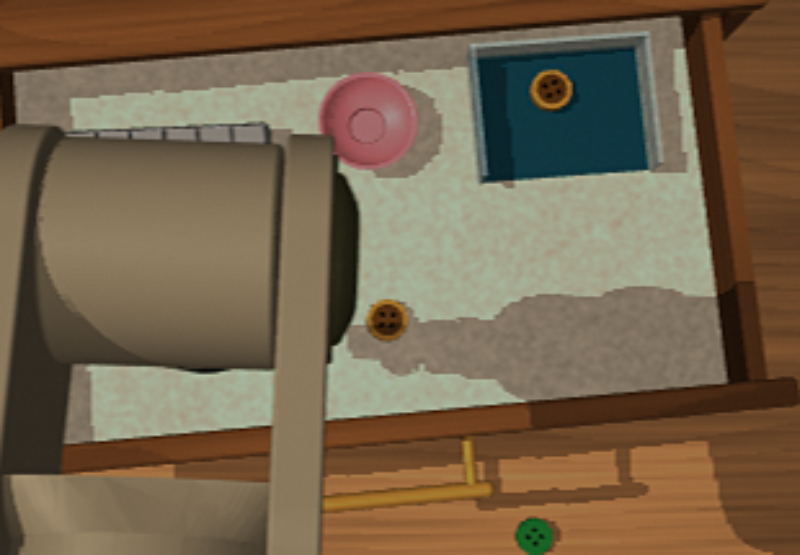

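The right-hand button now lies deep in the tray at (551,90), and the middle button at (388,320) hasn't moved. Next I turn 90° for the sideways push of the middle button.

```bash
python3 -m inch '[0,0,0,10,0, 0,0,0,10,0, 0,0,0,10,0, 0,0,0,10,0, 0,0,0,10,0, 0,0,0,10,0, 0,0,0,10,0, 0,0,0,10,0, 0,0,0,10,0, 0,0,0,0,0]'| egrep 'eef|force'
python3 -c "
from h import *
M,p=state();to(M,p,-59,28,205.5)
c=read_camera('top');q=px2w(c,195+551/2.58,85+90/2.58,138)[:2]-O;print(q@ex,q@ey)
q=px2w(c,195+388/2.58,85+320/2.58,138)[:2]-O;print(q@ex,q@ey)
q=px2w(c,195+193/2.58,85+339/2.58,138)[:2]-O;print(q@ex,q@ey)"
```

```text
eef_pos: [500.1, 89.5, 284.9]
force: [-0.6, -0.4, 0.5]
grip_force: 0.0
t 8.68 drawer x -57.9 y 85.0 z 284.9 toolx-angle(drawer) 89.90 tilt [-0. -0.] gap 0.00 F [-0.6 -0.4  0.5]
to (-59, 28, 205.5) tool shift [-57.   -0.9  79.4]
88.18705388251927 -132.20735268039306
-58.79945388912368 -7.987918697789859
-60.61052226593967 121.22510171322871
```

```bash
python3 -m inch '[-29,-1,0,0,0, -28,0,0,0,0, 0,0,30,0,0, 0,0,30,0,0, 0,0,19,0,0, 0,0,0,0,0, 0,0,0,0,0]'| egrep 'eef|force'
python3 -c "
from h import *
M,p=state()"
python3 -m inch '[-8,0,0,0,0, -8,0,0,0,0, -9,0,0,0,0, -10,0,0,0,0, -10,0,0,0,0, -10,0,0,0,0, -10,0,0,0,0, -10,0,0,0,0, -10,0,0,0,0, -10,0,0,0,0, -10,0,0,0,0, -10,0,0,0,0]' >/dev/null
python3 -m inch '[-10,0,0,0,0, -10,0,0,0,0, -10,0,0,0,0, -8,0,0,0,0, -6,0,0,0,0, -4,0,0,0,0, 0,0,0,0,0, 10,0,0,0,0, 30,0,-40,0,0, 60,0,-40,0,0, 60,0,0,0,0, 0,0,0,0,0]'| egrep 'eef|force'
python3 -c "
from h import *
M,p=state();to(M,p,-98,-160,250)
cv2.imwrite('pics/top3.png',cv2.resize(read_camera('top')['color'][85:300,195:505],None,fx=2.58,fy=2.58))"
```

```text
eef_pos: [503.4, 33.6, 206.8]
force: [-0.1, 0.1, -0.4]
grip_force: 0.0
t 9.60 drawer x -58.6 y 29.1 z 206.8 toolx-angle(drawer) 89.99 tilt [ 0.001 -0.   ] gap -0.00 F [-0.1  0.1 -0.4]
eef_pos: [502.8, 26.9, 281.2]
force: [-0.0, 0.1, -0.0]
grip_force: 0.0
t 12.60 drawer x -59.6 y 22.4 z 281.2 toolx-angle(drawer) 90.25 tilt [0.001 0.   ] gap -0.00 F [-0.   0.1 -0. ]
to (-98, -160, 250) tool shift [-182.3  -39.2   31.1]
```

View pics/top3.png

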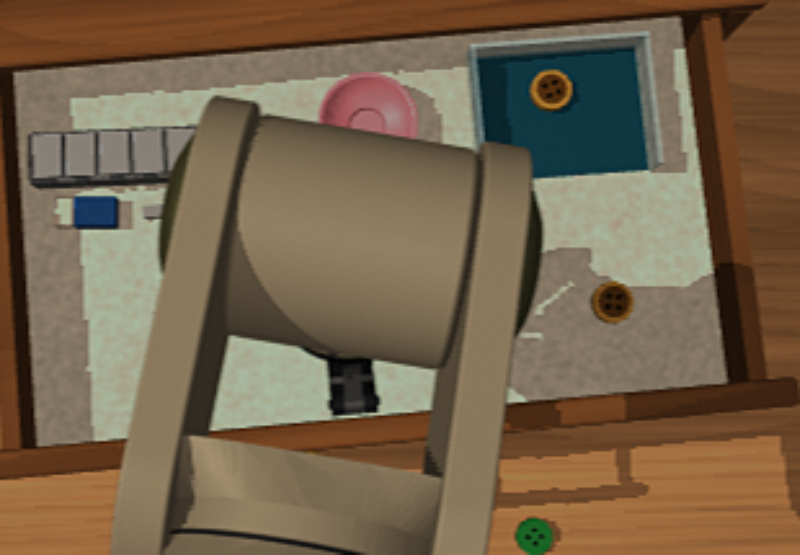

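The middle button slid to (613,302), in line with the tray. I'm keeping this orientation to sweep the left button sideways.

```bash
python3 -m inch '[45,0,0,0,0, 45,0,0,0,0, 44,-1,0,0,0, 0,0,30,0,0, 0,0,30,0,0, 0,0,14,0,0, 0,0,0,0,0, 0,0,0,0,0]'| egrep 'eef|force'
python3 -c "
from h import *
M,p=state();to(M,p,-60,156,205.5)"
```

```text
eef_pos: [494.2, 156.3, 207.6]
force: [0.1, -0.6, -0.2]
grip_force: 0.0
t 13.65 drawer x -59.2 y 152.1 z 207.6 toolx-angle(drawer) 89.90 tilt [0.002 0.   ] gap 0.00 F [ 0.1 -0.6 -0.2]
to (-60, 156, 205.5) tool shift [ 3.9 -0.8  2.1]
```

```bash
python3 -m inch '[-3,-1,1,0,0, -8,0,0,0,0, -9,0,0,0,0, -10,0,0,0,0, -10,0,0,0,0, -10,0,0,0,0, -10,0,0,0,0, -10,0,0,0,0, -10,0,0,0,0, -10,0,0,0,0, -10,0,0,0,0, -10,0,0,0,0]' | egrep 'eef|force'
python3 -m inch '[-10,0,0,0,0, -10,0,0,0,0, -10,0,0,0,0, -10,0,0,0,0, -10,0,0,0,0, -10,0,0,0,0, -10,0,0,0,0, -10,0,0,0,0, -10,0,0,0,0, -10,0,0,0,0, -9,0,0,0,0, -7,0,0,0,0]'| egrep 'eef|force'
python3 -m inch '[-5,0,0,0,0, -4,0,0,0,0, 0,0,0,0,0]'| egrep 'eef|force'
python3 -c "
from h import *
M,p=state();"
```

```text
eef_pos: [500.2, 46.1, 205.6]
force: [0.3, 0.8, 0.2]
grip_force: 0.1
eef_pos: [508.1, -69.6, 205.6]
force: [0.8, 0.2, -0.5]
grip_force: 0.1
eef_pos: [508.7, -78.1, 205.6]
force: [-0.0, -0.0, 0.2]
grip_force: 0.0
t 17.02 drawer x -61.0 y -82.7 z 205.6 toolx-angle(drawer) 89.92 tilt [ 0. -0.] gap 0.00 F [-0.  -0.   0.2]
```

```bash
python3 -m inch '[10,0,0,0,0, 15,0,-35,0,0, 30,0,-35,0,0, 50,0,0,-10,0, 0,0,0,-10,0, 0,0,0,-10,0, 0,0,0,-10,0, 0,0,0,-10,0, 0,0,0,-10,0, 0,0,0,-10,0, 0,0,0,-10,0, 0,0,0,-10,0]' >/dev/null
python3 -m inch '[0,0,0,0,0]'| egrep 'eef|force'
python3 -c "
from h import *
M,p=state();to(M,p,-98,-160,250)
cv2.imwrite('pics/top4.png',cv2.resize(read_camera('top')['color'][85:300,195:505],None,fx=2.58,fy=2.58))"
```

```text
eef_pos: [501.3, 27.5, 275.6]
force: [-0.4, 0.2, -0.4]
grip_force: 0.0
t 18.65 drawer x -61.0 y 23.1 z 275.6 toolx-angle(drawer) -180.13 tilt [-0.  0.] gap -0.00 F [-0.4  0.2 -0.4]
to (-98, -160, 250) tool shift [  36.6 -183.2   25.6]
```

View pics/top4.png

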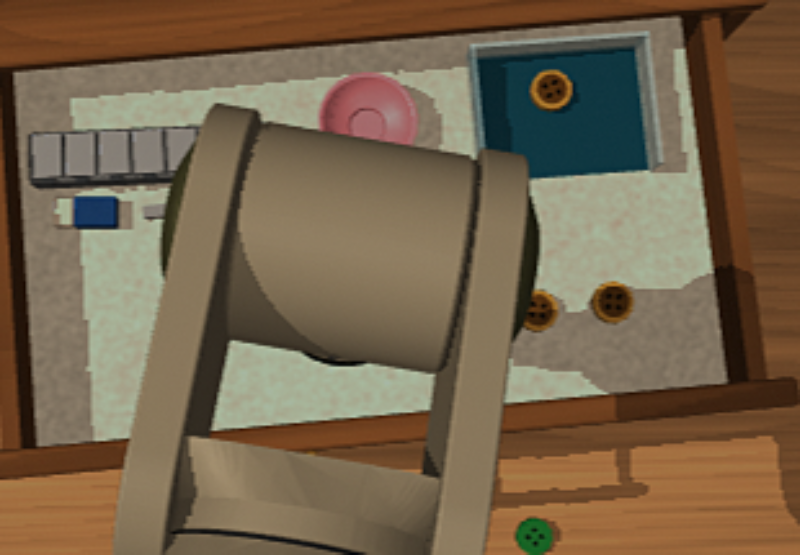

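Both buttons are in line with the tray mouth: left at (540,310), middle at (613,302).

```bash
python3 -c "
from h import *
c=read_camera('top')
for u,v in((540,310),(613,302)):
  q=px2w(c,195+u/2.58,85+v/2.58,138)[:2]-O;print(q@ex,q@ey)
M,p=state()"
```

```text
-60.57372020878928 -109.21633780277558
-59.301655503395786 -158.29904228750027
t 18.75 drawer x -61.0 y 22.9 z 275.6 toolx-angle(drawer) -180.26 tilt [-0.  0.] gap -0.00 F [-0.2 -0.   0.5]
```

```bash
python3 -m inch '[9,-45,0,0,0, 9,-45,0,0,0, 9,-46,0,0,0, 8,-46,0,0,0, 0,0,0,0,0, 0,0,30,0,0, 0,0,30,0,0, 0,0,10,0,0, 0,0,0,0,0, 0,0,0,0,0]'| egrep 'eef|force'
python3 -c "
from h import *
M,p=state();to(M,p,-96,-158.5,205.5)"
```

```text
eef_pos: [479.5, -157.1, 206.7]
force: [0.1, 0.5, -0.8]
grip_force: 0.0
t 20.00 drawer x -95.6 y -159.5 z 206.7 toolx-angle(drawer) -180.08 tilt [ 0.002 -0.001] gap -0.00 F [ 0.1  0.5 -0.8]
to (-96, -158.5, 205.5) tool shift [0.4 1.  1.2]
```

Now I push the middle button in (132 mm), back off, and move over behind the left one.

```bash
python3 -m inch '[-8,1,1,0,0, -9,0,0,0,0, -10,0,0,0,0, -10,0,0,0,0, -10,0,0,0,0, -10,0,0,0,0, -10,0,0,0,0, -10,0,0,0,0, -10,0,0,0,0, -10,0,0,0,0, -10,0,0,0,0, -10,0,0,0,0]'| egrep 'eef|force'
python3 -m inch '[-7,0,0,0,0, -5,0,0,0,0, -3,0,0,0,0, 0,0,0,0,0, 10,0,0,0,0, 25,0,-25,0,0, 40,0,-25,0,0, 40,25,0,0,0, 17,24,0,0,0, 0,0,0,0,0, 0,0,0,0,0]'| egrep 'eef|force'
python3 -c "
from h import *
M,p=state();to(M,p,-96,-109,205.5)"
```

```text
eef_pos: [596.4, -148.1, 204.6]
force: [-1.0, 0.2, -0.0]
grip_force: 0.0
eef_pos: [475.8, -107.7, 254.9]
force: [0.4, -0.2, 0.0]
grip_force: 0.0
t 22.88 drawer x -95.9 y -110.0 z 254.9 toolx-angle(drawer) -180.08 tilt [ 0.001 -0.001] gap -0.00 F [ 0.4 -0.2  0. ]
to (-96, -109, 205.5) tool shift [ 0.1  1.  49.3]
```

```bash
python3 -m inch '[0,1,25,0,0, 0,0,24,0,0, 0,0,0,0,0, 0,0,0,0,0]'| egrep 'eef|force'
python3 -m inch '[-8,0,0,0,0, -9,0,0,0,0, -10,0,0,0,0, -10,0,0,0,0, -10,0,0,0,0, -10,0,0,0,0, -10,0,0,0,0, -10,0,0,0,0, -10,0,0,0,0, -10,0,0,0,0, -10,0,0,0,0, -10,0,0,0,0]'| egrep 'eef|force'
python3 -m inch '[-7,0,0,0,0, -5,0,0,0,0, -3,0,0,0,0, 0,0,0,0,0, 10,0,0,0,0, 25,0,-25,0,0, 40,0,-25,0,0, 40,30,-30,0,0, 17,60,0,0,0, 0,60,0,0,0, 0,60,0,0,0, 0,0,0,0,0]'| egrep 'eef|force'
python3 -c "
from h import *
M,p=state()
c=read_camera('top');cv2.imwrite('pics/top5.png',cv2.resize(c['color'][85:300,195:505],None,fx=2.58,fy=2.58))"
```

```text
eef_pos: [476.0, -106.8, 205.7]
force: [-0.3, -0.8, 0.6]
grip_force: 0.0
eef_pos: [593.0, -98.2, 205.6]
force: [0.6, -0.8, -0.7]
grip_force: 0.1
eef_pos: [459.6, 106.2, 285.8]
force: [0.4, -0.6, 1.3]
grip_force: 0.0
t 26.38 drawer x -97.1 y 104.5 z 285.8 toolx-angle(drawer) -179.76 tilt [0. 0.] gap -0.00 F [ 0.4 -0.6  1.3]
```

View pics/top5.png

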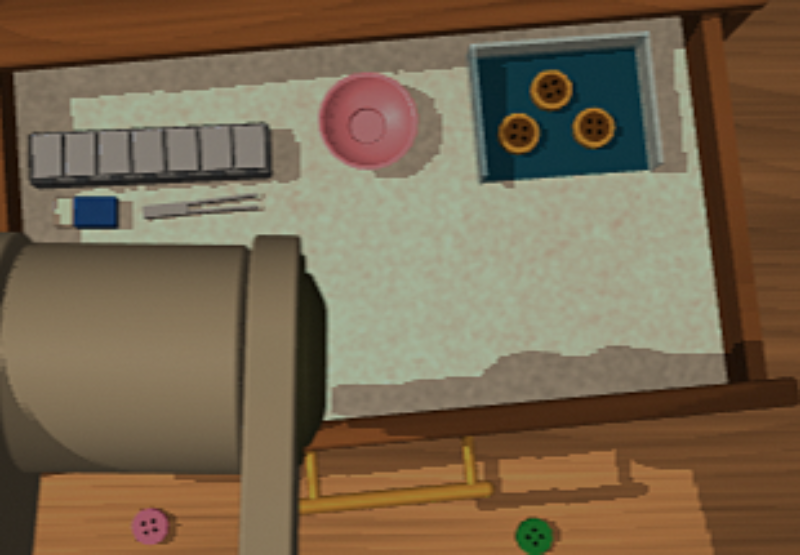

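All three buttons lie flat inside the tray at (551,90), (519,133) and (594,128), well past its open edge at about y = 176. The pill tray, ring dish, eraser and tweezers haven't moved, and the arm is clear.

```bash
python3 -c "
from cell import *
print(hand_in())"
```

```text
the job is handed in; nothing more can be done
None
```

I swept all three brass buttons into the acrylic tray; the last picture shows them flat and fully inside, with the pill tray, ring dish, eraser and tweezers where they were, and the job is handed in (the hand-in gave no verdict).

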